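Click the upper dish onto the two-tier fruit stand

TASK

Put the two-tier fruit stand together: pick the blue upper dish up by its sleeve, slide the sleeve down over the steel post of the wooden lower dish, and push it gently on until you feel the post's two sprung balls click into the groove inside the sleeve. Push no further than that click, never down onto the stand or with more force than the catch needs, then let go so that the dish hangs level on the catch; leave the other things on the worktop where they are.

Things in the scene. Friction and masses are not known exactly. Their poses are not given: they have to be found in the camera images.
- sleeve_grip (a point): Grip point on the axis of the loose upper dish: a shallow blue bowl 132 mm across, 18 mm high, with a bright metal sleeve 32 mm thick standing up from its middle to 84 mm above the underside. This point is 70 mm above the underside, 14 mm below the sleeve's top; z is up along the sleeve. Round: any grasp yaw serves. It starts standing upright on the worktop.
- stand_foot (a point): Centre of the fixed stand's underside, on the worktop and on the post's axis, z up. A steel post 14 mm thick with a domed tip rises upright from the stand. It is pulled out by an unmeasured amount: its two brass catch balls lie somewhere from 127 to 163 mm above the worktop, the tip 46 mm above the balls.
- catch_a (a joint): One of two opposite balls sprung outward from the post to 10.2 mm from its axis: 0 = out, about 0.002 (m) = pressed in by the plain bore. The push felt: 10 to 18 N to take the sleeve's mouth over the balls, then 2 to 6 N along about 34 mm of bore, then the balls snap out into the groove and the resistance drops by 3 to 8 N.
- catch_b (a joint): The other ball, same values. Pushing on, 1 to 2 mm past the groove's middle, the resistance rises steeply again; 12 to 20 N would force the sleeve through and past the catch. Let go within about 2 mm of the groove, the sleeve is drawn home by the balls; elsewhere on the post it only sticks by friction.
- tray: The same upper dish, about 0.14 kg; origin at the centre of its underside. The sleeve's bore is 16 mm wide, open at both ends, with a 24 mm wide lead-in at the lower mouth. A V groove about 8 mm tall runs round the bore, centred 42 mm above the underside: home is where the two catch balls lie in it.
- stand: The same stand, fixed: a dark wooden lower dish 152 mm across and 25 mm high with a dark tube 22 mm thick up to 60 mm, from which the post rises; origin at the centre of its underside. The sleeve must not come down onto it.
- lemon: A yellow lemon, 78x55x56 mm, bystander on the right of the work; origin at its underside.
- timer: A red and cream kitchen timer, 63 mm across and 63 mm high, bystander on the left; origin at its underside.
- garlic: A garlic bulb, 60 mm across and 59 mm high, bystander behind the work; origin at its underside.
- white_ramekin: A small white bowl, 95 mm across and 45 mm high, bystander behind the work on the right; origin at its underside.
Things that resemble listed ones, but are neither listed nor needed, are in the scene too. Leave any green look-alike of the stand alone.

How it is judged:
By the outcome, as a careful person would: the job done as asked, in the order asked, and still so for the second after the job is handed in, with the robot touching nothing.
It also fails if it takes over 61 s, if anything falls off the work surface, if the arm or the gripper's body presses on something with over 40 N, if the wrist force passes 120 N, or if a joint passes its speed limit or range.

ROBOT

A 6-joint arm with a two-finger parallel gripper is mounted at the origin on a cart in front of the work surface, level with it; the furniture and walls round the work are solid. World frame = base frame: x ahead of the robot, y to its left, z up, the work surface at z = 0. Lengths are in m, angles in rad, forces in N, time in s.
With the tool pointing down it reaches from about 0.375 to 0.975 m from the base axis. Payload 3.8 kg.
Tool frame: the origin (TCP) lies midway between the tips of the shut fingers; the grasp point (between the pads) lies 19 mm behind it; z points along the fingers, y is the line along which they close (so a half turn about z gives the same grasp; the last joint's range is limited). The gripper opens to 85 mm and grips with 20 to 120 N. Pads are 22 mm wide; open, the fingers measure 114 mm over their backs; the gripper's body (76 mm by 85 mm) begins 54 mm behind the grasp point. The pads swing forward as they close: fully open they stand 13 mm farther back than shut.
Start: joints at [1.162, 0.264, 1.604, -0, 1.274, -0.037], TCP at [0.245, 0.629, 0.231] pointing down, gripper open.
Joint ranges: [-2.63, 2.63], [-0.94, 2.18], [0.31, 2.57], [-1.31, 4.45], [0, 2.66], [-2.55, 2.55]. Speed limits (rad/s): [2.57, 2.57, 3.14, 3.14, 3.14, 3.14].

INTERFACE

Orientations are given as a rotation vector (axis times angle).
In Python, from workcell import bot gives the robot as it stands.
- The arm moves only by the tool step_arm, never from a script. Its argument "motion" is a list of rows, each a list of 5 numbers: the finger opening in cm, from 0 to 8.54, then the shift along the tool's x, y, z in cm, then the turn about the tool's z in degrees. In form: [[claw, dx, dy, dz, twist], ...]. A call has 1 to 20 rows; each row is the pose to reach, as a shift and turn from the pose commanded when the call began, along the tool's axes at that moment; what a row does not reach only later rows make up. A row lasts 1/10 s, in which the tool goes at most 50 mm and 8.59 degrees, less where a joint would pass 70% of its speed; a pose out of reach is approached as far as the arm can. A call with a gripper value outside its range is refused whole. The fingers move at their own pace and stop on an object; "force" is the grip in N (left out, the last holds). Time passes only in rows, so rows that repeat a pose let the fingers close. It gives the time, the measured TCP pose, the force, the opening and the grip force at its end, in the units of the state.
- bot.read_state(): the state, without advancing time (a new reading comes with each control period).
- bot.read_camera(name): name is "side" or "top" or "wrist"; returns (picture, depth): 420x560x3 uint8, red, green, blue; 420x560 float32, m along the optical axis (not along the pixel's ray), 0 where there is no reading.
- bot.calibration(name): a dict with "mtx" (3x3 intrinsics, pixels), "origin" and "orientation" of the camera in the world; the wrist camera has in their place "T_tool_cam" (4x4, takes a point from camera to tool coordinates, whose origin is the TCP and whose axes are the flange's). Camera axes: x right, y up, looking along -z (the intrinsics and any distortion apply to the point x, -y, -z); pixel columns grow to the right and rows downward; lengths in m; the calibration is good to about 2 mm. The wrist camera is an equidistant fisheye: a pixel r from the principal point sees the ray r / f radians off the axis. A picture is of the moment at which its call begins: read the wrist's pose just before it. calibration takes no time and is no camera call.
- bot.finish_job(): hands the job in; it is judged then, once.
The state is a dict: "time": time; "q": joint angles; "joint_vel": joint speeds; "joint_torque": joint torques, N m; "tool_pos": TCP position; "tcp_rot": TCP orientation; "wrist_force": force on the tool from outside, world axes, zero at the start; "torque": the same for the moment, N m; "width": opening from 0.0 (shut) to 1.0 (fully open); "grip_force": force on a finger pad.
Only numpy, scipy, OpenCV 4.12 (cv2) and the standard library are available. Lean on these libraries where they do the work, as an engineer would, in place of code of your own. Each camera call takes 0.05 s, during which the arm holds its last target. There are 200 camera calls.

## Working session

There is one attempt and no reset: what is moved stays moved. The work goes in short steps, Python scripts to look and compute and a tool call to move; the robot and the scene stay as the last step left them, time stands still between calls to the robot, and variables do not carry over. Pictures are saved under pics/ and viewed, at most 10 in all, crops included, and the job is handed in when it is done.

Besides the shell and the picture viewer there is one more tool, called after "Call:" by a JSON object that holds its "method" and its "body", one argument or row to a line. step_arm: Moves the arm, as the interface text tells. Its arguments: {"type":"object","properties":{"motion":{"type":"array","items":{"type":"array","items":{"type":"number"}}},"force":{"type":"number"}},"required":["motion"]}

```bash
mkdir -p pics
cat > h.py <<'E'
import numpy as np, cv2
from workcell import bot
from scipy.spatial.transform import Rotation as R
def rotm(o):
    o=np.array(o,float)
    if o.shape==(3,3): return o
    return R.from_rotvec(o).as_matrix() if o.size==3 else R.from_quat(o).as_matrix()
def cloud(name,depth):
    c=bot.calibration(name); K=np.array(c["mtx"]); v,u=np.indices(depth.shape)
    x=(u-K[0,2])/K[0,0]*depth; y=(v-K[1,2])/K[1,1]*depth
    return np.stack([x,-y,-depth],-1)@rotm(c["orientation"]).T+np.array(c["origin"])
def save(n,im): cv2.imwrite("pics/"+n,im[...,::-1])
E
python3 - <<'E'
from h import *
s=bot.read_state(); print(s)
for n in("side","top"):
    print(bot.calibration(n))
    im,d=bot.read_camera(n); save(n+"0.png",im); np.savez(n+"0.npz",im=im,d=d)
    P=cloud(n,d); print(n,P[210,280],P[350,280],(d==0).mean())
E
```

```text
{'time': 0.0, 'q': array([ 1.16209564e+00,  2.64772256e-01,  1.60540229e+00,  6.39651444e-06,
        1.27368324e+00, -3.68899268e-02]), 'joint_vel': array([ 0.0010424 ,  0.00027893, -0.00137269,  0.00077267, -0.0023343 ,
        0.00013954]), 'joint_torque': array([-4.71199382e-04, -5.15112233e+01, -3.67312181e+01, -8.73100589e-05,
        1.29751328e-02,  5.45821069e-05]), 'tool_pos': array([0.24492868, 0.62820098, 0.22993387]), 'tcp_rot': array([-0.58058958, -3.08696067,  0.00346744]), 'wrist_force': array([-0.14487214,  0.58842945,  0.11971661]), 'torque': array([-0.04841609,  0.07777164, -0.01233503]), 'grip_force': 0.0, 'width': 1.000658420456855}
{'mtx': array([[524.26074776,   0.        , 280.85795379],
       [  0.        , 524.26074776, 206.49590998],
       [  0.        ,   0.        ,   1.        ]]), 'origin': array([0.17622623, 1.50227978, 0.75742215]), 'orientation': array([ 0.19871958, -1.61337937, -2.41848383])}
side [ 0.62618849 -0.1819892   0.01497894] [0.38121871 0.72102254 0.12656257] 0.0820280612244898
{'mtx': array([[400.76763295,   0.        , 281.49920301],
       [  0.        , 400.76763295, 212.05070375],
       [  0.        ,   0.        ,   1.        ]]), 'origin': array([ 0.33133991, -0.02260448,  1.28201085]), 'orientation': array([ 0.16235353, -0.15289861, -1.47480379])}
top [ 0.6017907   0.00280799 -0.00281844] [ 0.10816726 -0.04193702 -0.45475276] 0.0038903061224489794
```

View pics/top0.png

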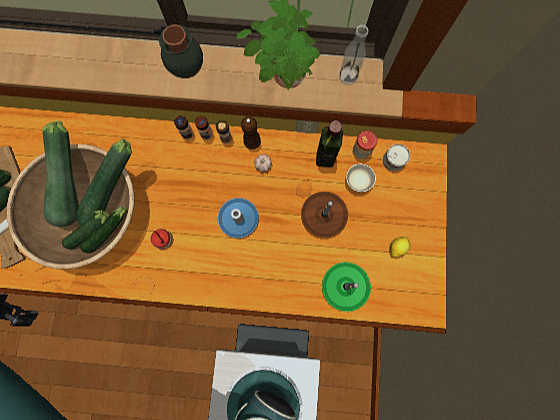

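View pics/side0.png

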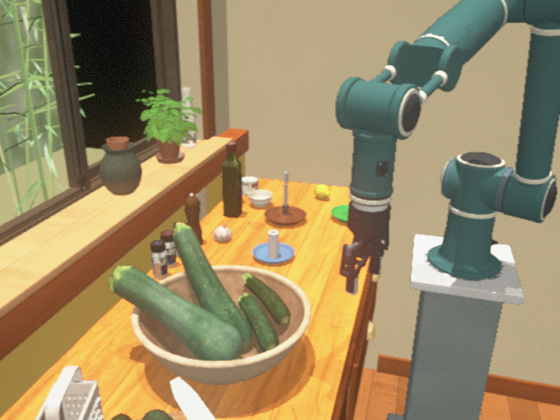

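The top view shows the blue dish at (238,217), with its sleeve top at about (236,214). There are two stand candidates: the brown wooden one at (325,214) and the green one at (346,287). The brown one fits "dark wooden", and the green one is the look-alike to leave alone. In the side view the sleeve is at (273,243) and the brown stand's post at (286,190), with its tip at about (286,173).

```bash
cat > m.py <<'E'
from h import *
def fitc(P):
    A=np.c_[2*P[:,:2],np.ones(len(P))]; s=np.linalg.lstsq(A,(P[:,:2]**2).sum(1),rcond=None)[0]
    return s[:2],np.sqrt(s[2]+s[0]**2+s[1]**2)
for n,boxes in(("top",dict(tray=(210,190,265,245),stand=(295,185,355,245))),("side",dict(tray=(245,225,300,270),stand=(260,165,310,230)))):
    z=np.load(n+"0.npz"); im,d=z["im"],z["d"]; P=cloud(n,d)
    hsv=cv2.cvtColor(im,cv2.COLOR_RGB2HSV)
    for k,(a,b,c,e) in boxes.items():
        p=P[b:e,a:c].reshape(-1,3); h=hsv[b:e,a:c].reshape(-1,3).astype(int)
        m=((h[:,0]>95)&(h[:,0]<125)&(h[:,1]>120)) if k=="tray" else ((h[:,2]<130)&(h[:,0]<15))
        mm=m.reshape(e-b,c-a).astype(np.uint8)
        cn=max(cv2.findContours(mm,0,2)[0],key=cv2.contourArea); el=cv2.fitEllipse(cn)
        # ellipse centre ray to rim plane
        cal=bot.calibration(n);K=cal["mtx"];u,v=el[0][0]+a,el[0][1]+b
        r=rotm(cal["orientation"])@np.array([(u-K[0,2])/K[0,0],-(v-K[1,2])/K[1,1],-1]);o=cal["origin"]
        zr=.018 if k=="tray" else .025
        print(n,k,"ellipse",np.round(el,1) if 0 else el,"rimray",(o+r*(zr-o[2])/r[2]).round(4))
        q=p[m]; print("  rim cloud mean",np.median(q,0).round(4),"ext",np.ptp(np.percentile(q,[1,99],axis=0),axis=0).round(3))
        hi=p[p[:,2]>(.045 if k=="tray" else .075)]; hi=hi[hi[:,2]<.3]
        print("  high n",len(hi),hi.mean(0).round(4),"zmax",np.sort(hi[:,2])[-6:].round(4))
        if k=="stand":
            for lo in np.arange(.06,.22,.02):
                w=hi[(hi[:,2]>=lo)&(hi[:,2]<lo+.02)]
                if len(w):print("   ",lo.round(2),len(w),np.median(w,0).round(4))
    a,b,c,e=(200,180,370,310) if n=="top" else (230,155,360,275)
    save(n+"_crop.png",cv2.resize(im[b:e,a:c],None,fx=4.4,fy=4.4,interpolation=cv2.INTER_CUBIC))
E
python3 m.py
```

```text
top tray ellipse ((27.715030670166016, 27.45769691467285), (37.526588439941406, 39.204322814941406), 76.77757263183594) rimray [0.5607 0.1354 0.018 ]
  rim cloud mean [0.5605 0.1333 0.0081] ext [0.119 0.123 0.024]
  high n 100 [0.5579 0.1341 0.0767] zmax [0.0869 0.0871 0.0872 0.088  0.0885 0.089 ]
top stand ellipse ((28.944751739501953, 29.39279556274414), (45.3869743347168, 46.25164794921875), 115.40281677246094) rimray [ 0.5944 -0.1391  0.025 ]
  rim cloud mean [ 0.5926 -0.1378  0.0181] ext [0.156 0.151 0.059]
  high n 59 [ 0.5918 -0.1379  0.1451] zmax [0.1814 0.1826 0.1826 0.1834 0.1835 0.1838]
    0.06 2 [ 0.59   -0.1372  0.0757]
    0.08 6 [ 0.5894 -0.1353  0.0881]
    0.1 8 [ 0.5906 -0.1385  0.1095]
    0.12 8 [ 0.5899 -0.1388  0.1345]
    0.14 9 [ 0.589  -0.1348  0.148 ]
    0.16 16 [ 0.5909 -0.1394  0.1786]
    0.18 10 [ 0.5962 -0.1381  0.182 ]Traceback (most recent call last):
  File "m.py", line 12, in <module>
    cn=max(cv2.findContours(mm,0,2)[0],key=cv2.contourArea); el=cv2.fitEllipse(cn)
ValueError: max() iterable argument is empty
```

```bash
sed -i 's/(h\[:,0\]>95)&(h\[:,0\]<125)&(h\[:,1\]>120)/(h[:,0]>95)\&(h[:,0]<130)\&(h[:,1]>(120 if n=="top" else 70))/; s/(h\[:,2\]<130)&(h\[:,0\]<15)/(h[:,2]<150)\&(h[:,0]<15)\&(h[:,1]>90)/' m.py; python3 m.py | sed -n '/side/,$p'
python3 - <<'E'
from h import *
# post tip (domed) in both views: triangulate: side image post columns
z=np.load("side0.npz"); im=z["im"].astype(int); d=z["d"]
P=cloud("side",d)
for v in range(166,216,4): print(v,[(u,*(P[v,u].round(3))) for u in range(282,292,2) if abs(P[v,u,1]+.138)<.04])
c=bot.calibration("wrist"); print(c)
E
```

```text
side tray ellipse ((25.31049156188965, 27.87995147705078), (15.599340438842773, 33.068084716796875), 96.63848114013672) rimray [0.5654 0.1519 0.018 ]
  rim cloud mean [0.5915 0.133  0.0051] ext [0.105 0.119 0.018]
  high n 201 [0.5531 0.2098 0.0812] zmax [0.1303 0.1304 0.1306 0.131  0.1313 0.1315]
side stand ellipse ((25.32605743408203, 75.71086883544922), (33.12985610961914, 44.57543182373047), 90.1019058227539) rimray [0.5395 0.0728 0.025 ]
  rim cloud mean [ 0.59   -0.0885  0.0176] ext [0.095 0.135 0.053]
  high n 122 [ 0.5964 -0.1468  0.1273] zmax [0.1772 0.1773 0.1782 0.1804 0.1814 0.1818]
    0.06 9 [ 0.6027 -0.1431  0.0773]
    0.08 21 [ 0.5972 -0.1317  0.0886]
    0.1 23 [ 0.5966 -0.1345  0.1092]
    0.12 21 [ 0.5943 -0.133   0.1292]
    0.14 23 [ 0.5947 -0.1336  0.1494]
    0.16 22 [ 0.5964 -0.1341  0.1704]
    0.18 3 [ 0.5922 -0.1267  0.1814]
166 []
170 []
174 [(284, np.float64(0.599), np.float64(-0.127), np.float64(0.173)), (286, np.float64(0.593), np.float64(-0.132), np.float64(0.172))]
178 [(284, np.float64(0.6), np.float64(-0.129), np.float64(0.158)), (286, np.float64(0
[... 1389 characters left out ...]
oat64(0.591), np.float64(-0.134), np.float64(0.024)), (288, np.float64(0.586), np.float64(-0.141), np.float64(0.021)), (290, np.float64(0.58), np.float64(-0.147), np.float64(0.02))]
{'mtx': array([[325.1922621 ,   0.        , 282.09323738],
       [  0.        , 325.1922621 , 206.94040128],
       [  0.        ,   0.        ,   1.        ]]), 'T_tool_cam': array([[-4.03994165e-04,  9.64020613e-01,  2.65827188e-01,
         6.52852188e-02],
       [ 9.99999273e-01,  6.91500071e-04, -9.87959334e-04,
         1.51008510e-03],
       [-1.13623268e-03,  2.65826595e-01, -9.64020192e-01,
        -1.42833976e-01],
       [ 0.00000000e+00,  0.00000000e+00,  0.00000000e+00,
         1.00000000e+00]])}
```

View pics/side_crop.png

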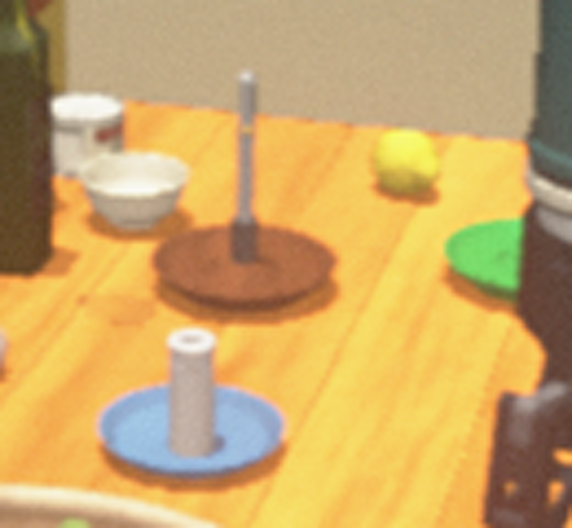

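The side crop shows the brown stand with its steel post. The tip is at crop (246,73) and the brass balls are at (245,128), which is about 0.136 m up. The blue dish's open sleeve top is at (192,340), and the green dish is separate on the right. So the brown stand at about (0.594,-0.138) is the target and the tray is at about (0.560,0.134).

```bash
cat >> h.py <<'E'
def go(*t):
    s=bot.read_state(); M=rotm(s["tcp_rot"])
    print("t",s["time"].__round__(2),"pos",s["tool_pos"].round(4),"F",s["wrist_force"].round(2),"w",round(s["width"],3),"tilt deg",np.degrees(np.arccos(-M[2,2])).round(2),"y axis",M[:,1].round(3))
    for p in t: print(p,"-> cm",((np.array(p)-s["tool_pos"])@M*100).round(2))
E
python3 -c "
from h import *
go((.36,.25,.23),(.56,.134,.2))"
```

```text
t 0.1 pos [0.2449 0.6283 0.2301] F [ 0.83 -0.58  0.1 ] w 1.0 tilt deg 0.11 y axis [ 0.363  0.932 -0.002]
(0.36, 0.25, 0.23) -> cm [-24.46 -31.06   0.07]
(0.56, 0.134, 0.2) -> cm [-47.31 -34.6    3.07]
```

Call:
{"method": "step_arm", "body": {
  "motion": [
    [8.54, -3, -3.9, 0, 0],
    [8.54, -6, -7.8, 0, 0],
    [8.54, -9, -11.6, 0, 0],
    [8.54, -12, -15.5, 0, 0],
    [8.54, -15, -19.4, 0, 0],
    [8.54, -18, -23.3, 0, 0],
    [8.54, -21, -27, 0, 0],
    [8.54, -24.5, -31, 0, 0],
    [8.54, -28.3, -31.6, 0.5, 0],
    [8.54, -32, -32.2, 1, 0],
    [8.54, -36, -32.8, 1.5, 0],
    [8.54, -40, -33.4, 2, 0],
    [8.54, -43.6, -34, 2.5, 0],
    [8.54, -47.3, -34.6, 3, 0],
    [8.54, -47.3, -34.6, 3, 0],
    [8.54, -47.3, -34.6, 3, 0]
  ]
}}

```text
time: 1.7
tool_pos: [0.5599, 0.1341, 0.2002]
tcp_rot: [-0.583, -3.085, 0.001]
wrist_force: [-0.5, 0.5, 0.3]
width: 1.0
grip_force: 0.0
```

Run:
```python
from h import *
go((.56,.134,.12))
im,d=bot.read_camera("wrist"); save("w1.png",im); np.savez("w1.npz",im=im,d=d)
print((d==0).mean())
```

```text
t 1.7 pos [0.5599 0.1341 0.2002] F [-0.54  0.48  0.26] w 1.0 tilt deg 0.14 y axis [ 0.365  0.931 -0.001]
(0.56, 0.134, 0.12) -> cm [-0.03  0.    8.02]
0.019272959183673468
```

View pics/w1.png

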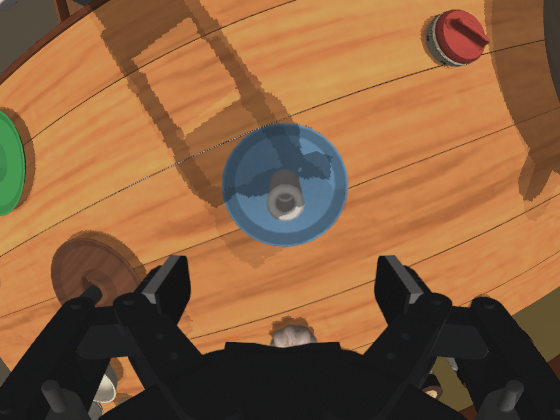

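The wrist view shows the blue dish centred at about (285,185), with the sleeve top ring at about (286,202). I'll turn its outline into a position.

```bash
cat >> h.py <<'E'
def wray(uv,s,zp):
    c=bot.calibration("wrist");K=c["mtx"];T=c["T_tool_cam"]
    uv=np.atleast_2d(np.array(uv,float)); q=(uv-[K[0,2],K[1,2]])/[K[0,0],K[1,1]]
    r=np.linalg.norm(q,axis=1,keepdims=True); k=np.sin(r)/np.maximum(r,1e-9)
    v=np.c_[q[:,:1]*k,-q[:,1:]*k,-np.cos(r)]
    M=rotm(s["tcp_rot"]); o=M@T[:3,3]+s["tool_pos"]; w=v@(M@T[:3,:3]).T
    return o+w*((zp-o[2])/w[:,2:])
def fitc(P):
    A=np.c_[2*P[:,:2],np.ones(len(P))]; s=np.linalg.lstsq(A,(P[:,:2]**2).sum(1),rcond=None)[0]
    return s[:2],np.sqrt(s[2]+s[0]**2+s[1]**2)
E
python3 - <<'E'
from h import *
s=bot.read_state(); im=np.load("w1.npz")["im"]; h=cv2.cvtColor(im,cv2.COLOR_RGB2HSV)
def big(m,box):
    a,b,c,e=box; mm=np.zeros(m.shape,np.uint8); mm[b:e,a:c]=m[b:e,a:c]
    return max(cv2.findContours(mm,0,cv2.CHAIN_APPROX_NONE)[0],key=cv2.contourArea)[:,0]
c=big((h[...,0]>95)&(h[...,0]<125)&(h[...,1]>90),(200,100,370,260))
print("rim",fitc(wray(cv2.convexHull(c)[:,0],s,.018)))
m=(h[...,1]<70)&(h[...,2]>90); c=big(m,(262,180,310,225))
print("sleeve px",cv2.minEnclosingCircle(c),"centre@84",fitc(wray(cv2.convexHull(c)[:,0],s,.084)))
c=big((h[...,0]<15)&(h[...,2]<140)&(h[...,1]>60),(45,225,150,300))
hole=big(h[...,2]<110,(276,192,296,215)); print("bore",cv2.minEnclosingCircle(hole),wray(hole.mean(0),s,.084))
E
```

```text
rim (array([0.56355505, 0.13752385]), np.float64(0.0643653453760694))
sleeve px ((285.26239013671875, 201.69801330566406), 19.609174728393555) centre@84 (array([0.5630202 , 0.13780455]), np.float64(0.015960001530593636))
bore ((285.02630615234375, 202.5), 10.570084571838379) [[0.56259906 0.13761018 0.084     ]]
```

Call:
{"method": "step_arm", "body": {
  "motion": [
    [8.54, -0.2, 0.4, 4, 0],
    [8.54, -0.2, 0.4, 8, 0],
    [8.54, -0.2, 0.4, 11, 0],
    [8.54, -0.2, 0.4, 13.5, 0],
    [8.54, -0.2, 0.4, 15, 0],
    [8.54, -0.2, 0.4, 15, 0],
    [3.5, -0.2, 0.4, 15, 0],
    [3.5, -0.2, 0.4, 15, 0],
    [3.5, -0.2, 0.4, 15, 0],
    [3.5, -0.2, 0.4, 15, 0]
  ],
  "force": 40
}}

```text
time: 2.75
tool_pos: [0.5645, 0.1378, 0.0526]
tcp_rot: [0.58, 3.085, 0.001]
wrist_force: [0.1, -0.5, -0.2]
width: 0.41
grip_force: 0.3
```

Call:
{"method": "step_arm", "body": {
  "motion": [
    [2.5, 0, 0, 0, 0],
    [2.5, 0, 0, 0, 0],
    [2.5, 0, 0, 0, 0],
    [2.5, 0, 0, 0, 0],
    [2.5, 0, 0, 0, 0]
  ],
  "force": 40
}}

```text
time: 3.25
tool_pos: [0.5644, 0.1374, 0.0525]
tcp_rot: [0.58, 3.086, 0.0]
wrist_force: [-1.3, -2.3, 6.1]
width: 0.367
grip_force: 39.3
```

Call:
{"method": "step_arm", "body": {
  "motion": [
    [2.5, 0, 0, 0, 0],
    [2.5, 0, 0, -1, 0],
    [2.5, 0, 0, -3, 0],
    [2.5, 0, 0, -6, 0],
    [2.5, 0, 0, -10, 0],
    [2.5, 0, 0, -14, 0],
    [2.5, 0, 0, -18, 0],
    [2.5, 0, 0, -21, 0],
    [2.5, 0, 0, -22, 0],
    [2.5, 0, 0, -22, 0],
    [2.5, 0, 0, -22, 0]
  ],
  "force": 60
}}

```text
time: 4.35
tool_pos: [0.5625, 0.1375, 0.2693]
tcp_rot: [-0.58, -3.085, 0.002]
wrist_force: [-0.1, -0.2, -2.0]
width: 0.364
grip_force: 59.3
```

Run:
```python
from h import *
go((.57,.02,.2725),(.594,-.138,.2725))
im,d=bot.read_camera("wrist"); save("w2.png",im); np.savez("w2.npz",im=im,d=d)
```

```text
t 4.35 pos [0.5625 0.1375 0.2693] F [-0.07 -0.15 -2.03] w 0.364 tilt deg 0.17 y axis [ 0.363  0.932 -0.001]
(0.57, 0.02, 0.2725) -> cm [ -4.97 -10.68  -0.32]
(0.594, -0.138, 0.2725) -> cm [-12.95 -24.53  -0.32]
```

View pics/w2.png

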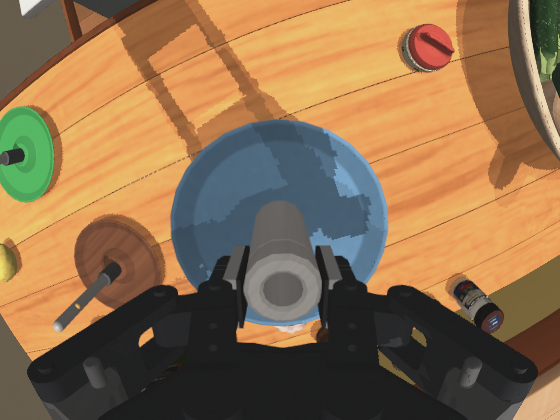

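The tray is held: sleeve top at (283,284), with the bowl below it. The brown stand's dish is at about (118,258), and its post tip is at (60,326).

```bash
cat > m2.py <<'E'
from h import *
s=bot.read_state(); im=np.load("w2.npz")["im"]; h=cv2.cvtColor(im,cv2.COLOR_RGB2HSV)
M=rotm(s["tcp_rot"])
m=((h[...,0]<12)&(h[...,2]<150)&(h[...,1]>60)).astype(np.uint8)
mm=np.zeros_like(m); mm[205:305,68:168]=m[205:305,68:168]; mm=cv2.morphologyEx(mm,cv2.MORPH_OPEN,np.ones((3,3)))
c=max(cv2.findContours(mm,0,1)[0],key=cv2.contourArea)[:,0]; hp=cv2.convexHull(c)[:,0]
P=wray(hp,s,.025); print("stand rim",fitc(P), len(P)); 
for zt in(.176,.18,.184,.188): print("tip",zt,wray([61,325],s,zt)[0].round(4))
for zt in(.055,.06): print("tube top",zt,wray([113,268],s,zt)[0].round(4))
# sleeve top ring px -> tool frame at 33 mm above TCP
g=cv2.cvtColor(im,cv2.COLOR_RGB2GRAY)
k=((h[...,2]<95)).astype(np.uint8); w=np.zeros_like(k); w[268:310,262:304]=k[268:310,262:304]
b=max(cv2.findContours(w,0,1)[0],key=cv2.contourArea)[:,0]; print("bore px",cv2.minEnclosingCircle(b))
for up in(.030,.034): 
    Q=wray(cv2.convexHull(b)[:,0],s,s["tool_pos"][2]+up); f=fitc(Q); print("bore tool xy mm",(np.r_[f[0]-s["tool_pos"][:2],0]@M*1000).round(1),f[1])
save("w2c.png",cv2.resize(im[200:350,30:180],None,fx=4,fy=4,interpolation=cv2.INTER_CUBIC))
E
python3 m2.py
```

```text
stand rim (array([ 0.59544618, -0.13589795]), np.float64(0.07297304221163209)) 37
tip 0.176 [ 0.5983 -0.1317  0.176 ]
tip 0.18 [ 0.5966 -0.1267  0.18  ]
tip 0.184 [ 0.595  -0.1217  0.184 ]
tip 0.188 [ 0.5934 -0.1167  0.188 ]
tube top 0.055 [ 0.5891 -0.1159  0.055 ]
tube top 0.06 [ 0.5879 -0.112   0.06  ]
bore px ((297.5, 288.0), 9.12424373626709)
bore tool xy mm [ 0.7  5.8 -0. ] 0.004197530828963893
bore tool xy mm [ 3.   5.7 -0. ] 0.0040490608341287185
```

View pics/w2c.png

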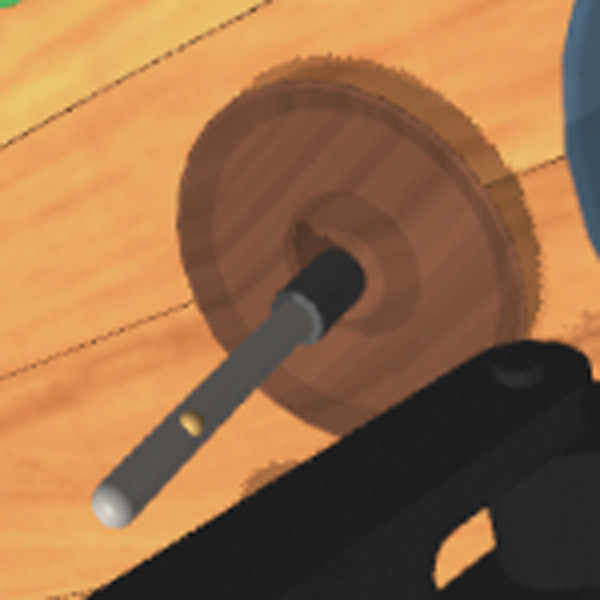

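The crop shows the post tip at (58,326), the visible ball at (77.5,306) and the tube top at (105,279) in the full picture. I'll move closer to the stand, staying high, and measure again.

Call:
{"method": "step_arm", "body": {
  "motion": [
    [2.5, -1.6, -3.5, 0, 0],
    [2.5, -3.3, -7.1, 0, 0],
    [2.5, -5, -10.7, -0.3, 0],
    [2.5, -5, -10.7, -0.3, 0],
    [2.5, -5, -10.7, -0.3, 0]
  ]
}}

```text
time: 4.9
tool_pos: [0.5702, 0.0191, 0.2718]
tcp_rot: [-0.584, -3.083, 0.0]
wrist_force: [0.9, -0.2, -1.2]
width: 0.359
grip_force: 59.8
```

Run:
```python
from h import *
go((.5954,-.137,.2725))
im,d=bot.read_camera("wrist"); save("w3.png",im); np.savez("w3.npz",im=im,d=d)
```

```text
t 4.9 pos [0.5702 0.0191 0.2718] F [ 0.94 -0.2  -1.21] w 0.359 tilt deg 0.24 y axis [ 0.365  0.931 -0.001]
(0.5954, -0.137, 0.2725) -> cm [ -8.05 -13.61  -0.09]
```

View pics/w3.png

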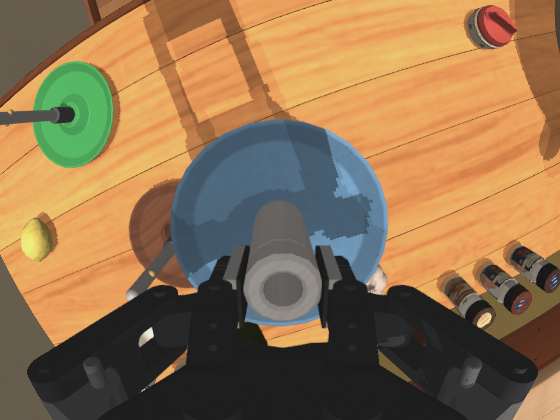

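The held dish partly hides the stand, but the ball at about (152,272) and the tip at about (132,297) can be seen. Next I triangulate tip and ball across the wrist and side views.

```bash
cat > tri.py <<'E'
from h import *
W2=dict(tool_pos=np.array([.5625,.1375,.2693]),tcp_rot=np.array([-.58,-3.085,.002]))
W3=bot.read_state()
def ray(s,uv):
    a,b=wray(uv,s,.1)[0],wray(uv,s,.2)[0]; d=(b-a)/np.linalg.norm(b-a); return a,d
def sray(n,uv):
    c=bot.calibration(n);K=c["mtx"]; d=rotm(c["orientation"])@np.array([(uv[0]-K[0,2])/K[0,0],-(uv[1]-K[1,2])/K[1,1],-1]); return np.array(c["origin"]),d/np.linalg.norm(d)
def tri(rs):
    A=sum(np.eye(3)-np.outer(d,d) for _,d in rs); b=sum((np.eye(3)-np.outer(d,d))@o for o,d in rs)
    p=np.linalg.solve(A,b); return p.round(4),[round(1000*np.linalg.norm(np.cross(p-o,d)),1) for o,d in rs]
h=cv2.cvtColor(np.load("w3.npz")["im"],cv2.COLOR_RGB2HSV)
ys,xs=np.nonzero((h[282:304,118:150,1]<60)&(h[282:304,118:150,2]>100)); print("w3 tip px",xs.mean()+118,ys.mean()+282,len(xs),xs.min()+118,ys.max()+282)
h2=cv2.cvtColor(np.load("w2.npz")["im"],cv2.COLOR_RGB2HSV)
ys2,xs2=np.nonzero((h2[315:335,45:72,1]<60)&(h2[315:335,45:72,2]>100)); print("w2 tip px",xs2.mean()+45,ys2.mean()+315,len(xs2))
t3=(xs.mean()+118,ys.mean()+282); t2=(xs2.mean()+45,ys2.mean()+315)
print("tip w2,w3,side",tri([ray(W2,t2),ray(W3,t3),sray("side",(285.9,172.5))]))
print("tip w2,w3",tri([ray(W2,t2),ray(W3,t3)]))
print("tip w2,side",tri([ray(W2,t2),sray("side",(285.9,172.5))]))
print("tip w3,side",tri([ray(W3,t3),sray("side",(285.9,172.5))]))
print("ball",tri([ray(W2,(77.5,306)),ray(W3,(152,272)),sray("side",(285.7,184.1))]))
M=rotm(W3["tcp_rot"])
th=np.linspace(0,6.2,12); ring=np.c_[282.5+38*np.cos(th),286+38*np.sin(th)]
for up in(.026,.03,.034):
    f=fitc(wray(ring,W3,W3["tool_pos"][2]+up)); print("ring",up,f[1].round(4),(np.r_[f[0]-W3["tool_pos"][:2],0]@M*1000).round(1))
im=np.load("w3.npz")["im"]; hs=h
m=((hs[...,0]>95)&(hs[...,0]<125)&(hs[...,1]>90)).astype(np.uint8); m[:110]=0;m[:, :165]=0;m[:,395:]=0
c=max(cv2.findContours(m,0,1)[0],key=cv2.contourArea)[:,0]; hp=cv2.convexHull(c)[:,0]; hp=hp[hp[:,1]<240]
for dn in(.030,.034,.038):
    f=fitc(wray(hp,W3,W3["tool_pos"][2]-dn)); print("bowl rim",dn,f[1].round(4),(np.r_[f[0]-W3["tool_pos"][:2],0]@M*1000).round(1))
E
python3 tri.py
```

```text
w3 tip px 130.7826086956522 294.4673913043478 92 126 300
w2 tip px 57.34177215189874 326.1898734177215 79
tip w2,w3,side (array([ 0.5978, -0.1393,  0.1757]), [np.float64(1.7), np.float64(0.6), np.float64(2.1)])
tip w2,w3 (array([ 0.5979, -0.137 ,  0.1782]), [np.float64(0.6), np.float64(0.6)])
tip w2,side (array([ 0.5983, -0.1422,  0.1743]), [np.float64(1.8), np.float64(1.8)])
tip w3,side (array([ 0.5969, -0.1389,  0.1755]), [np.float64(1.3), np.float64(1.3)])
ball (array([ 0.5958, -0.1304,  0.1371]), [np.float64(1.9), np.float64(1.1), np.float64(2.4)])
ring 0.026 0.0168 [-1.7  1.6 -0. ]
ring 0.03 0.0162 [0.6 1.6 0. ]
ring 0.034 0.0157 [2.9 1.6 0. ]
bowl rim 0.03 0.0632 [ 2.  -0.2  0. ]
bowl rim 0.034 0.0647 [ 0.5 -0.2  0. ]
bowl rim 0.038 0.0661 [-0.9 -0.3 -0. ]
```

Call:
{"method": "step_arm", "body": {
  "motion": [
    [2.5, -2, -3.4, 0, 0],
    [2.5, -4, -6.8, 0, 0],
    [2.5, -6.1, -10.2, 0.5, 0],
    [2.5, -8.2, -13.7, 1, 0],
    [2.5, -8.2, -13.7, 1, 0],
    [2.5, -8.2, -13.7, 1, 0],
    [2.5, -8.2, -13.7, 1, 0]
  ]
}}

```text
time: 5.65
tool_pos: [0.5977, -0.1358, 0.2637]
tcp_rot: [-0.578, -3.087, -0.001]
wrist_force: [0.1, 0.4, -2.2]
width: 0.363
grip_force: 60.0
```

Run:
```python
from h import *
go((.5965,-.138,.235))
a,d=bot.read_camera("side"); t,d2=bot.read_camera("wrist"); np.savez("s4.npz",im=a,d=d)
A=cv2.resize(a[110:240,220:350],(560,560),interpolation=cv2.INTER_CUBIC)
B=cv2.resize(t[250:320,247:317],(230,230),interpolation=cv2.INTER_CUBIC)
o=np.zeros((560,790,3),np.uint8); o[:,:560]=A; o[:230,560:]=B; save("c4.png",o)
```

```text
t 5.65 pos [ 0.5977 -0.1358  0.2637] F [ 0.06  0.36 -2.15] w 0.363 tilt deg 0.09 y axis [0.362 0.932 0.001]
(0.5965, -0.138, 0.235) -> cm [ 0.03 -0.25  2.87]
```

View pics/c4.png

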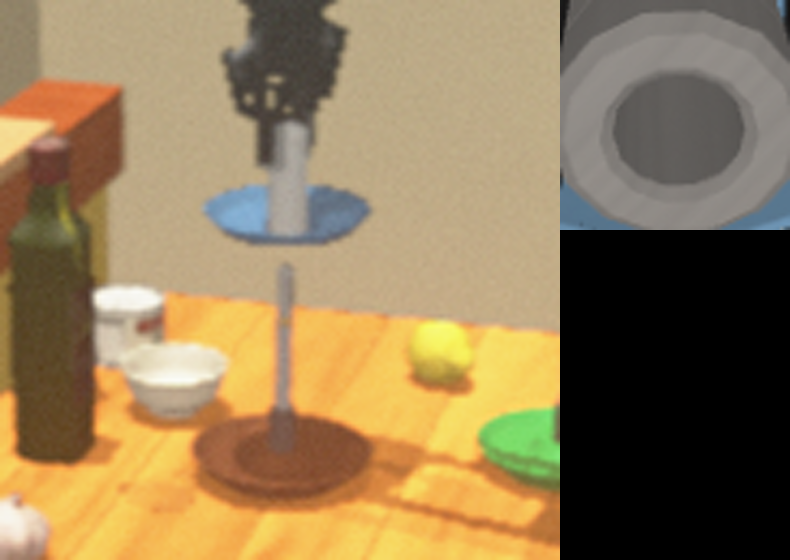

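The side crop shows the tray hanging level above the post: sleeve at about x=290, post about 285. I'll get the remaining x offset from column fits.

Run:
```python
from h import *
im=np.load("s4.npz")["im"]; h=cv2.cvtColor(im,cv2.COLOR_RGB2HSV).astype(int)
for v in list(range(142,160,3))+list(range(173,206,3)):
    lo=(278,298) if v<165 else (278,294)
    r=h[v,lo[0]:lo[1]]; m=(r[:,1]<60)&(r[:,2]>150) if v<165 else (r[:,1]<65)
    x=np.nonzero(m)[0]+lo[0]; print(v,x.mean().round(2) if len(x) else None,len(x))
c=bot.calibration("side"); K=c["mtx"]; Mc=rotm(c["orientation"])
def pj(p): q=(np.array(p)-c["origin"])@Mc; return K[0,2]+K[0,0]*q[0]/-q[2],K[1,2]-K[1,1]*q[1]/-q[2]
for z in(0.06,.12,.18,.22,.28): print(z,np.round(pj((.5965,-.138,z)),2),np.round(pj((.6065,-.138,z)),2))
```

```text
142 288.0 5
145 288.0 5
148 288.5 6
151 286.5 10
154 286.5 10
157 286.0 9
173 286.0 5
176 285.5 4
179 285.5 4
182 285.5 2
185 None 0
188 285.5 2
191 285.5 2
194 285.5 2
197 285.5 2
200 285.0 1
203 285.5 2
0.06 [285.05 203.84] [282.28 203.52]
0.12 [285.33 187.75] [282.53 187.45]
0.18 [285.62 171.25] [282.78 170.97]
0.22 [285.82 160.01] [282.95 159.74]
0.28 [286.12 142.78] [283.22 142.53]
```

Call:
{"method": "step_arm", "body": {
  "motion": [
    [2.5, -0.2, -0.2, 0, 0],
    [2.5, -0.2, -0.2, 0.8, 0],
    [2.5, -0.2, -0.2, 1.6, 0],
    [2.5, -0.2, -0.2, 2.2, 0],
    [2.5, -0.2, -0.2, 2.6, 0],
    [2.5, -0.2, -0.2, 3, 0],
    [2.5, -0.2, -0.2, 3.4, 0],
    [2.5, -0.2, -0.2, 3.4, 0]
  ]
}}

```text
time: 6.55
tool_pos: [0.5987, -0.1401, 0.2295]
tcp_rot: [-0.581, -3.086, -0.0]
wrist_force: [0.7, 0.9, -1.7]
width: 0.361
grip_force: 59.9
```

Run:
```python
from h import *
go((.5965,-.138,.235)); s=bot.read_state(); print(s["torque"].round(2))
```

```text
t 6.55 pos [ 0.5987 -0.1401  0.2295] F [ 0.68  0.93 -1.67] w 0.361 tilt deg 0.07 y axis [ 0.363  0.932 -0.   ]
(0.5965, -0.138, 0.235) -> cm [ 0.28  0.12 -0.55]
[ 0.03 -0.01  0.05]
```

Call:
{"method": "step_arm", "body": {
  "motion": [
    [2.5, 0, 0, 0.3, 0],
    [2.5, 0, 0, 0.6, 0],
    [2.5, 0, 0, 0.9, 0],
    [2.5, 0, 0, 1.2, 0],
    [2.5, 0, 0, 1.2, 0]
  ]
}}

```text
time: 7.05
tool_pos: [0.5991, -0.1395, 0.2178]
tcp_rot: [-0.581, -3.087, -0.002]
wrist_force: [1.9, 4.1, -1.3]
width: 0.362
grip_force: 59.7
```

```bash
cat > st.py <<'E'
from h import *
P=[];F=[]
s=bot.read_state(); print(round(s["time"],2),s["tool_pos"].round(4),s["wrist_force"].round(2),s["torque"].round(2),round(s["width"],3))
E
python3 st.py
```

```text
7.05 [ 0.5991 -0.1395  0.2178] [ 1.92  4.15 -1.33] [ 0.74 -0.24 -0.03] 0.362
```

Call:
{"method": "step_arm", "body": {
  "motion": [
    [2.5, 0, 0.1, 0, 0],
    [2.5, 0, 0.1, 0, 0],
    [2.5, 0, 0.1, 0, 0]
  ]
}}

```text
time: 7.35
tool_pos: [0.5991, -0.1394, 0.2179]
tcp_rot: [-0.581, -3.087, 0.0]
wrist_force: [1.1, 1.0, -2.4]
width: 0.362
grip_force: 59.7
```

```bash
python3 st.py
```

```text
7.35 [ 0.5991 -0.1394  0.2179] [ 1.11  0.98 -2.37] [ 0.35 -0.08 -0.02] 0.362
```

Call:
{"method": "step_arm", "body": {
  "motion": [
    [2.5, 0, 0, 0.3, 0],
    [2.5, 0, 0, 0.6, 0],
    [2.5, 0, 0, 0.9, 0],
    [2.5, 0, 0, 1.2, 0],
    [2.5, 0, 0, 1.5, 0],
    [2.5, 0, 0, 1.5, 0]
  ]
}}

```text
time: 7.95
tool_pos: [0.5991, -0.1393, 0.2025]
tcp_rot: [-0.581, -3.087, 0.0]
wrist_force: [0.3, 1.5, -1.8]
width: 0.361
grip_force: 59.8
```

```bash
python3 st.py
```

```text
7.95 [ 0.5991 -0.1393  0.2025] [ 0.28  1.47 -1.82] [ 0.27 -0.1  -0.06] 0.361
```

Call:
{"method": "step_arm", "body": {
  "motion": [
    [2.5, 0, 0.05, 0.2, 0],
    [2.5, 0, 0.05, 0.4, 0],
    [2.5, 0, 0.05, 0.6, 0]
  ]
}}

```text
time: 8.25
tool_pos: [0.5995, -0.1391, 0.1971]
tcp_rot: [0.581, 3.087, -0.001]
wrist_force: [0.5, 0.1, -1.9]
width: 0.364
grip_force: 60.0
```

Call:
{"method": "step_arm", "body": {
  "motion": [
    [2.5, 0, 0, 0.1, 0],
    [2.5, 0, 0, 0.2, 0]
  ]
}}

```text
time: 8.45
tool_pos: [0.5995, -0.1389, 0.1951]
tcp_rot: [-0.581, -3.087, 0.0]
wrist_force: [1.2, 1.3, -1.4]
width: 0.362
grip_force: 60.0
```

Call:
{"method": "step_arm", "body": {
  "motion": [
    [2.5, 0, 0, 0.1, 0],
    [2.5, 0, 0, 0.2, 0]
  ]
}}

```text
time: 8.65
tool_pos: [0.5996, -0.1388, 0.1933]
tcp_rot: [0.581, 3.087, -0.0]
wrist_force: [-0.1, -0.5, -1.2]
width: 0.357
grip_force: 60.0
```

Call:
{"method": "step_arm", "body": {
  "motion": [
    [2.5, 0, 0, 0.1, 0],
    [2.5, 0, 0, 0.2, 0]
  ]
}}

```text
time: 8.85
tool_pos: [0.5995, -0.1388, 0.1912]
tcp_rot: [0.581, 3.087, -0.0]
wrist_force: [-0.2, 1.2, -1.1]
width: 0.36
grip_force: 60.0
```

Call:
{"method": "step_arm", "body": {
  "motion": [
    [2.5, 0, 0, 0.1, 0],
    [2.5, 0, 0, 0.2, 0]
  ]
}}

```text
time: 9.05
tool_pos: [0.5996, -0.1388, 0.1892]
tcp_rot: [0.581, 3.087, 0.0]
wrist_force: [0.3, -0.0, 0.5]
width: 0.363
grip_force: 60.1
```

Call:
{"method": "step_arm", "body": {
  "motion": [
    [2.5, 0, 0, 0.1, 0],
    [2.5, 0, 0, 0.2, 0]
  ]
}}

```text
time: 9.25
tool_pos: [0.5998, -0.1385, 0.1881]
tcp_rot: [0.581, 3.087, 0.001]
wrist_force: [-0.7, 2.3, 5.4]
width: 0.358
grip_force: 60.5
```

Call:
{"method": "step_arm", "body": {
  "motion": [
    [2.5, 0, 0, 0.1, 0],
    [2.5, 0, 0, 0.2, 0]
  ]
}}

```text
time: 9.45
tool_pos: [0.6003, -0.1386, 0.1877]
tcp_rot: [0.58, 3.085, 0.001]
wrist_force: [-2.8, 1.6, 11.5]
width: 0.36
grip_force: 61.1
```

Call:
{"method": "step_arm", "body": {
  "motion": [
    [2.5, 0, 0, 0.1, 0],
    [2.5, 0, 0, 0.2, 0]
  ]
}}

```text
time: 9.65
tool_pos: [0.6006, -0.1389, 0.1868]
tcp_rot: [0.58, 3.084, -0.0]
wrist_force: [-4.8, 1.9, 15.6]
width: 0.364
grip_force: 61.5
```

Call:
{"method": "step_arm", "body": {
  "motion": [
    [2.5, 0, 0, 0.1, 0],
    [2.5, 0, 0, 0.1, 0]
  ]
}}

```text
time: 9.85
tool_pos: [0.6005, -0.1391, 0.1855]
tcp_rot: [0.58, 3.085, -0.001]
wrist_force: [-3.3, 1.5, 8.5]
width: 0.362
grip_force: 61.0
```

Call:
{"method": "step_arm", "body": {
  "motion": [
    [2.5, 0, 0, 0.1, 0],
    [2.5, 0, 0, 0.2, 0]
  ]
}}

```text
time: 10.05
tool_pos: [0.6002, -0.139, 0.1819]
tcp_rot: [0.58, 3.085, -0.0]
wrist_force: [-1.7, 2.3, 3.6]
width: 0.361
grip_force: 60.5
```

Call:
{"method": "step_arm", "body": {
  "motion": [
    [2.5, 0, 0, 0.1, 0],
    [2.5, 0, 0, 0.2, 0]
  ]
}}

```text
time: 10.25
tool_pos: [0.6, -0.1389, 0.1787]
tcp_rot: [0.58, 3.086, -0.0]
wrist_force: [-0.2, 1.1, 4.8]
width: 0.36
grip_force: 60.5
```

Call:
{"method": "step_arm", "body": {
  "motion": [
    [2.5, 0, 0, 0.1, 0],
    [2.5, 0, 0, 0.2, 0]
  ]
}}

```text
time: 10.45
tool_pos: [0.5997, -0.1388, 0.1762]
tcp_rot: [0.581, 3.087, -0.0]
wrist_force: [-0.3, 0.7, 3.6]
width: 0.36
grip_force: 60.5
```

Call:
{"method": "step_arm", "body": {
  "motion": [
    [2.5, 0, 0, 0.1, 0],
    [2.5, 0, 0, 0.2, 0],
    [2.5, 0, 0, 0.3, 0],
    [2.5, 0, 0, 0.4, 0]
  ]
}}

```text
time: 10.85
tool_pos: [0.5995, -0.1388, 0.1721]
tcp_rot: [-0.581, -3.087, 0.0]
wrist_force: [-0.4, 0.7, 3.2]
width: 0.362
grip_force: 60.5
```

Call:
{"method": "step_arm", "body": {
  "motion": [
    [2.5, 0, 0, 0.1, 0],
    [2.5, 0, 0, 0.2, 0],
    [2.5, 0, 0, 0.3, 0],
    [2.5, 0, 0, 0.4, 0]
  ]
}}

```text
time: 11.25
tool_pos: [0.5995, -0.1388, 0.1682]
tcp_rot: [-0.581, -3.087, 0.0]
wrist_force: [-1.0, -1.1, 3.6]
width: 0.364
grip_force: 60.5
```

Call:
{"method": "step_arm", "body": {
  "motion": [
    [2.5, 0, 0, 0.1, 0],
    [2.5, 0, 0, 0.2, 0],
    [2.5, 0, 0, 0.3, 0],
    [2.5, 0, 0, 0.4, 0]
  ]
}}

```text
time: 11.65
tool_pos: [0.5995, -0.1389, 0.1642]
tcp_rot: [-0.581, -3.087, 0.0]
wrist_force: [-0.1, -0.4, 4.1]
width: 0.362
grip_force: 60.5
```

Call:
{"method": "step_arm", "body": {
  "motion": [
    [2.5, 0, 0, 0.1, 0],
    [2.5, 0, 0, 0.2, 0],
    [2.5, 0, 0, 0.3, 0]
  ]
}}

```text
time: 11.95
tool_pos: [0.5995, -0.1389, 0.1612]
tcp_rot: [-0.581, -3.087, 0.0]
wrist_force: [-1.2, -0.8, 4.2]
width: 0.364
grip_force: 60.5
```

Call:
{"method": "step_arm", "body": {
  "motion": [
    [2.5, 0, 0, 0.1, 0],
    [2.5, 0, 0, 0.2, 0],
    [2.5, 0, 0, 0.2, 0]
  ]
}}

```text
time: 12.25
tool_pos: [0.5994, -0.1388, 0.1589]
tcp_rot: [-0.581, -3.087, 0.0]
wrist_force: [0.3, -1.1, 3.1]
width: 0.364
grip_force: 60.3
```

Call:
{"method": "step_arm", "body": {
  "motion": [
    [2.5, 0, 0, 0.1, 0],
    [2.5, 0, 0, 0.2, 0],
    [2.5, 0, 0, 0.2, 0]
  ]
}}

```text
time: 12.55
tool_pos: [0.5994, -0.1389, 0.157]
tcp_rot: [-0.581, -3.087, 0.0]
wrist_force: [-0.4, -1.5, 2.3]
width: 0.363
grip_force: 60.4
```

Call:
{"method": "step_arm", "body": {
  "motion": [
    [2.5, 0, 0, 0.1, 0],
    [2.5, 0, 0, 0.1, 0]
  ]
}}

```text
time: 12.75
tool_pos: [0.5994, -0.1389, 0.156]
tcp_rot: [-0.581, -3.087, 0.0]
wrist_force: [-0.1, -2.0, 2.6]
width: 0.36
grip_force: 60.4
```

Call:
{"method": "step_arm", "body": {
  "motion": [
    [2.5, 0, 0, 0.1, 0],
    [2.5, 0, 0, 0.1, 0]
  ]
}}

```text
time: 12.95
tool_pos: [0.5994, -0.1389, 0.1551]
tcp_rot: [-0.581, -3.087, 0.0]
wrist_force: [-0.6, -1.9, 2.0]
width: 0.364
grip_force: 60.4
```

Call:
{"method": "step_arm", "body": {
  "motion": [
    [2.5, 0, 0, 0.1, 0],
    [2.5, 0, 0, 0.1, 0]
  ]
}}

```text
time: 13.15
tool_pos: [0.5994, -0.1389, 0.1541]
tcp_rot: [-0.581, -3.087, 0.0]
wrist_force: [-1.5, -2.2, 2.3]
width: 0.362
grip_force: 60.4
```

Call:
{"method": "step_arm", "body": {
  "motion": [
    [2.5, 0, 0, 0.1, 0],
    [2.5, 0, 0, 0.1, 0]
  ]
}}

```text
time: 13.35
tool_pos: [0.5995, -0.1389, 0.1532]
tcp_rot: [-0.581, -3.087, 0.0]
wrist_force: [-1.2, -2.2, 3.0]
width: 0.358
grip_force: 60.5
```

Call:
{"method": "step_arm", "body": {
  "motion": [
    [2.5, 0, 0, 0.05, 0],
    [2.5, 0, 0, 0.05, 0]
  ]
}}

```text
time: 13.55
tool_pos: [0.5995, -0.139, 0.1528]
tcp_rot: [-0.581, -3.087, 0.0]
wrist_force: [-2.2, -2.7, 4.6]
width: 0.364
grip_force: 60.6
```

Call:
{"method": "step_arm", "body": {
  "motion": [
    [2.5, 0, 0, 0.05, 0],
    [2.5, 0, 0, 0.05, 0]
  ]
}}

```text
time: 13.75
tool_pos: [0.5995, -0.139, 0.1523]
tcp_rot: [-0.581, -3.087, 0.0]
wrist_force: [-1.9, -3.2, 4.7]
width: 0.362
grip_force: 60.6
```

Call:
{"method": "step_arm", "body": {
  "motion": [
    [2.5, 0, 0, 0.05, 0],
    [2.5, 0, 0, 0.05, 0]
  ]
}}

```text
time: 13.95
tool_pos: [0.5995, -0.139, 0.1518]
tcp_rot: [0.581, 3.087, -0.0]
wrist_force: [-2.1, -2.6, 4.6]
width: 0.361
grip_force: 60.6
```

Call:
{"method": "step_arm", "body": {
  "motion": [
    [2.5, 0, 0, 0.05, 0],
    [2.5, 0, 0, 0.05, 0]
  ]
}}

```text
time: 14.15
tool_pos: [0.5995, -0.139, 0.1512]
tcp_rot: [-0.581, -3.087, 0.0]
wrist_force: [-2.2, -3.9, 3.9]
width: 0.359
grip_force: 60.5
```

Call:
{"method": "step_arm", "body": {
  "motion": [
    [2.5, 0, -0.1, 0, 0],
    [2.5, 0, -0.1, 0.05, 0],
    [2.5, 0, -0.1, 0.05, 0]
  ]
}}

```text
time: 14.45
tool_pos: [0.5992, -0.139, 0.15]
tcp_rot: [-0.581, -3.087, -0.002]
wrist_force: [1.3, 0.6, -1.4]
width: 0.359
grip_force: 60.0
```

Call:
{"method": "step_arm", "body": {
  "motion": [
    [2.5, 0, 0, 0.05, 0],
    [2.5, 0, 0, 0.05, 0]
  ]
}}

```text
time: 14.65
tool_pos: [0.599, -0.1391, 0.1493]
tcp_rot: [-0.58, -3.087, -0.001]
wrist_force: [1.5, 0.6, -3.6]
width: 0.362
grip_force: 59.7
```

Call:
{"method": "step_arm", "body": {
  "motion": [
    [2.5, 0, 0, 0.05, 0],
    [2.5, 0, 0, 0.05, 0]
  ]
}}

```text
time: 14.85
tool_pos: [0.5989, -0.1393, 0.149]
tcp_rot: [-0.581, -3.086, -0.001]
wrist_force: [1.8, 1.4, -3.9]
width: 0.364
grip_force: 59.6
```

The click came at TCP z of about 0.1505: resistance dropped from +4 N to -1.4 N, and the balls now pull the sleeve down. I'll follow that pull in small steps without pushing.

Call:
{"method": "step_arm", "body": {
  "motion": [
    [2.5, 0, 0, 0.05, 0],
    [2.5, 0, 0, 0.05, 0]
  ]
}}

```text
time: 15.05
tool_pos: [0.599, -0.1393, 0.149]
tcp_rot: [-0.581, -3.087, -0.001]
wrist_force: [1.9, 1.8, -2.9]
width: 0.366
grip_force: 59.6
```

Call:
{"method": "step_arm", "body": {
  "motion": [
    [2.5, 0, 0, 0.05, 0],
    [2.5, 0, 0, 0.05, 0]
  ]
}}

```text
time: 15.25
tool_pos: [0.599, -0.1395, 0.1488]
tcp_rot: [-0.581, -3.087, -0.001]
wrist_force: [0.3, 2.3, -2.9]
width: 0.357
grip_force: 59.6
```

The sleeve has settled at about 0.149 with no push left, so I let go and retreat straight up.

Call:
{"method": "step_arm", "body": {
  "motion": [
    [4, 0, 0.05, 0, 0],
    [4.5, 0, 0.05, 0, 0],
    [5.5, 0, 0.05, 0, 0],
    [7, 0, 0.05, 0, 0],
    [8.5, 0, 0.05, 0, 0],
    [8.5, 0, 0.05, 0, 0],
    [8.5, 0, 0.05, 0, 0]
  ]
}}

```text
time: 15.95
tool_pos: [0.5993, -0.1393, 0.1488]
tcp_rot: [-0.581, -3.087, 0.0]
wrist_force: [-0.2, 0.7, -0.7]
width: 0.994
grip_force: 0.0
```

Call:
{"method": "step_arm", "body": {
  "motion": [
    [8.5, 0, 0, -1, 0],
    [8.5, 0, 0, -3, 0],
    [8.5, 0, 0, -6, 0],
    [8.5, 0, 0, -10, 0],
    [8.5, 0, 0, -14, 0],
    [8.5, 0, 0, -15, 0],
    [8.5, 0, 0, -15, 0]
  ]
}}

```text
time: 16.65
tool_pos: [0.6009, -0.1397, 0.3025]
tcp_rot: [0.579, 3.081, -0.001]
wrist_force: [-0.1, 0.2, -0.7]
width: 0.995
grip_force: 0.0
```

Run:
```python
from h import *
s=bot.read_state(); print(s["wrist_force"].round(2),s["tool_pos"],s["width"])
a,d=bot.read_camera("side"); t,d2=bot.read_camera("wrist"); np.savez("s5.npz",a=a,d=d,t=t,d2=d2)
A=cv2.resize(a[120:250,220:350],(400,400),interpolation=cv2.INTER_CUBIC)
B=cv2.resize(t[90:350,150:410],(390,390),interpolation=cv2.INTER_CUBIC)
o=np.zeros((400,790,3),np.uint8); o[:,:400]=A; o[:390,400:]=B; save("c5.png",o)
P=cloud("side",d); h=cv2.cvtColor(a,cv2.COLOR_RGB2HSV)
m=(h[...,0]>95)&(h[...,0]<130)&(h[...,1]>70)&(np.linalg.norm(P[...,:2]-[.597,-.138],axis=-1)<.08)
q=P[m]; A=np.c_[q-q.mean(0)]; print("blue pts",len(q),"z pct",np.percentile(q[:,2],[2,50,98]).round(3))
```

```text
[-0.14  0.17 -0.67] [ 0.60089658 -0.13967177  0.30254678] 0.994755930719403
blue pts 108 z pct [0.091 0.099 0.107]
```

View pics/c5.png

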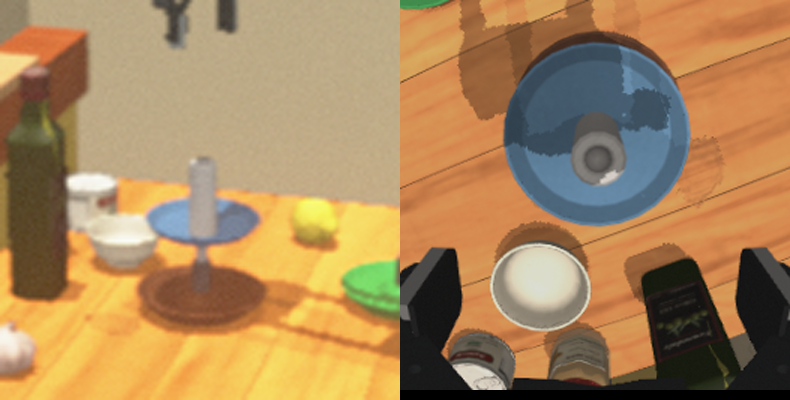

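The crops show the blue dish level on the post (side crop, at about (203,220)), with the post tip flush in the sleeve's top (wrist crop, at about (598,158)). The dish's height, about 0.09 to 0.11 m, fits the catch home, the gripper is clear, and the ramekin, lemon and garlic in view are undisturbed.

```bash
python3 -c "
from workcell import bot
print(bot.finish_job())"
```

```text
the job is handed in; nothing more can be done
None
```

The job is handed in: the blue dish clicked onto the brown stand's catch and hung level when I let go, and the bystanders in the last pictures were undisturbed (the timer and the right-hand edge of the worktop were not in those crops).

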